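Load a culture dish into the dish reader

ROBOT

A 6-joint arm with a two-finger parallel gripper is mounted at the origin on a cart in front of the work surface, level with it; the furniture and walls round the work are solid. World frame = base frame: x ahead of the robot, y to its left, z up, the work surface at z = 0. Lengths are in m, angles in rad, forces in N, time in s.
With the tool pointing down it reaches from about 0.35 to 0.875 m from the base axis. Payload 4.2 kg.
Tool frame: the origin (TCP) lies at the very end of the fingers, on their centre line; the grasp point (between the pads) lies 19 mm behind it; z points along the fingers, y is the direction in which the jaws open and shut (so a half turn about z gives the same grasp; the last joint's range is limited). The gripper opens to 85 mm and grips with 20 to 120 N. Pads are 22 mm wide; open, the fingers measure 114 mm over their backs; the gripper's body (76 mm by 85 mm) begins 54 mm behind the grasp point. The pads swing forward as they close: fully open they stand 13 mm farther back than shut.
Start: joints at [1.424, 0.385, 0.008, 0, -1.194, -0.259], TCP at [0.247, 0.574, 0.231] pointing down, gripper open.
Joint ranges: [-3.14, 3.14], [-1.21, 2.06], [-1.07, 1.41], [-3.16, 2.05], [-2.99, -0.16], [-3.1, 3.1]. Speed limits (rad/s): [2.79, 2.79, 3.14, 3.14, 3.14, 3.14].

INTERFACE

Orientations are given as a unit quaternion [w, x, y, z].
In Python, from cell import ctrl, optics gives the robot as it stands. The module is installed in compiled form; this text tells all that it offers. Calls block until the motion is done:
- ctrl.reach(position, orientation): joint-space move of the TCP to a pose.
- ctrl.move_l(position, orientation=None, max_speed=0.15): straight line of the TCP; orientation=None keeps the orientation; max_speed is the mean speed in m/s.
- ctrl.move_joints(angles): joint-space move.
- ctrl.open_jaws() and ctrl.grab(): open the fingers fully, or close them until they stop; the grip force is fixed at half the most.
- ctrl.dwell(seconds).
- ctrl.solve_ik(position, orientation): joint angles nearest the present ones, or None.
- ctrl.get_obs(): the state.
- optics.get_image(name): name is "scene" or "top" or "wrist"; returns the picture (400x640x3 uint8, red, green, blue); there is no depth.
- optics.get_calibration(name): a dict with "fx", "fy", "cx", "cy" (pixels), "cam_to_world" (4x4, takes a point from camera to world coordinates); the wrist camera has in their place "T_tool_cam" (4x4, takes a point from camera to tool coordinates, whose origin is the TCP and whose axes are the flange's). Camera axes: x right, y up, looking along -z (the intrinsics and any distortion apply to the point x, -y, -z); pixel columns grow to the right and rows downward; lengths in m; the calibration is good to about 2 mm. A picture is of the moment at which its call begins: read the wrist's pose just before it. get_calibration takes no time and is no camera call.
A pose or a line that the arm cannot do raises ctrl.Unreachable and nothing moves.
- ctrl.finish_job(): hands the job in, once; it reports no verdict.
The state is a dict: "clock": time; "joint_pos": joint angles; "joint_vel": joint speeds; "joint_efforts": joint torques, N m; "ee_pos": TCP position; "tool_rot": TCP orientation; "ft_force": force on the tool from outside, world axes, zero at the start; "moment": the same for the moment, N m; "width": opening from 0.0 (shut) to 1.0 (fully open).
Only numpy, scipy, OpenCV 4.12 (cv2) and the standard library are available. Lean on these libraries where they do the work, as an engineer would, in place of code of your own. Each camera call takes 0.05 s, during which the arm holds its last target.

TASK

Lift the dark blue slide box that was left on the dish reader's loading plate into the steel tray. Then lay the culture dish with the red medium flat on the plate in front of the reading head and slide it along the plate, under the head, until it drops into the round pocket and sits flat in it. Keep the red dish level, and leave the other dishes and everything else standing about where they are.

Things in the scene. Friction and masses are not known exactly. Their poses are not given: they have to be found in the camera images.
- reader: Dish reader, fixed: pale aluminium plate 210 (x) x 110 (y) x 16 mm on the worktop. Origin at worktop level; in its own frame the plate spans x -120..+90, y -55..+55 mm, top face at z = 16. Its +x points roughly away from the robot: dishes slide along +x. The loading area is x -120..-10, the pocket is centred at x = 30, y = 0.
- head (a point): Centre of the top of the grey round reading head, 34 mm across, hanging over the pocket: underside 26, top 42 mm above the plate top. A white arm 22 mm wide carries it from a white post behind (reader x 70..90, y -17..+17, 44 mm above the plate). A dish cannot be put in from above; it slides under with 6 mm to spare. Fingers can pass on both sides of the head.
- load_spot (a point): Middle of the loading area, on the plate's top face, at x = -70, y = 0 of the reader's frame, 100 mm before the pocket. Axes as the reader's.
- pocket (a point): Centre of the round pocket's floor: pocket 64 mm across, 5 mm deep below the plate top, rim chamfered 1.5 mm. Axes as the reader's.
- slide_box_center (a point): Centre (half-way up) of the dark blue slide box with snap lid, 35 (x) x 90 (y) x 31 mm, 0.11 kg; it lies at the start on the reader's loading area. Axes: x across (the 35 mm to grip), y along, z up.
- tray: Open steel tray, fixed on the worktop left of the reader: 100 (x) x 130 (y) mm outside, rim 18 mm high, wall and floor 3 mm thick. Origin at the centre of its underside.
- dish_red_center (a point): Centre (half-way up) of the target: round closed culture dish with clear lid and red medium, 60 mm across, 20 mm high, about 0.05 kg, on the worktop right of the reader. z is up, its base is 10 mm below this point. It may stand in any of three places, with the other dishes in the other two.
- dish_yellow: Culture dish of the same size with yellow medium; leave alone. Origin at the centre of its base.
- dish_green: Culture dish of the same size with green medium; leave alone. Origin at the centre of its base.
- specimen_cup: White specimen cup with red screw cap, 60 mm across, 66 mm high, among the dishes; leave alone. Origin at the centre of its base.
- swab_tub: Small white tub with orange lid, 48 mm across, 41 mm high; leave alone. Origin at the centre of its base.
- stain_bottle: Brown reagent bottle with blue cap, 50 mm across, 111 mm high, behind the reader; leave alone. Origin at the centre of its base.
- timer: White lab timer lying flat, 66 x 64 x 18 mm, right of the dishes; leave alone. Origin at the centre of its underside.
- marker: Black and white marker pen lying down, 130 mm long (its y), 14 mm thick, between the dishes and the reader; leave alone. Origin at the centre of its underside.
- dish_red: The same red dish; origin at the centre of its base.
- slide_box: The same slide box; origin on its underside, 15.5 mm below its centre.

How it is judged:
By the outcome, as a careful person would: the job done as asked, in the order asked, and still so for the second after the job is handed in, with the robot touching nothing.
It also fails if it takes over 58 s, if anything falls off the work surface, if the arm or the gripper's body presses on something with over 40 N, if the wrist force passes 120 N, or if a joint passes its speed limit or range.

## Working session

There is one attempt and no reset: what is moved stays moved. The work goes in short steps, each a Python script; the robot and the scene stay as the last script left them, time stands still between calls to the robot, and variables do not carry over. Pictures are saved under pics/ and viewed, and the job is handed in when it is done.

```bash
ls; mkdir -p pics; python3 - <<'E'
from cell import ctrl, optics
import cv2,numpy as np
np.set_printoptions(precision=4,suppress=True)
for n in ["scene","top","wrist"]:
    im=optics.get_image(n); cv2.imwrite(f"pics/{n}0.png",im[:,:,::-1])
    print(n,optics.get_calibration(n))
print(ctrl.get_obs())
E
```

```text
pics
scene {'fx': 450.3778298412759, 'fy': 450.3778298412759, 'cx': 315.98456018345854, 'cy': 197.78537474462308, 'cam_to_world': array([[ 0.7498,  0.4303, -0.5026, -0.0963],
       [-0.6615,  0.5044, -0.555 , -0.6409],
       [ 0.0147,  0.7486,  0.6629,  0.8145],
       [ 0.    ,  0.    ,  0.    ,  1.    ]])}
top {'fx': 470.0198012617637, 'fy': 470.0198012617637, 'cx': 321.99797218267486, 'cy': 196.12205532579355, 'cam_to_world': array([[ 0.0278,  0.9905, -0.1345,  0.3132],
       [-0.9996,  0.026 , -0.0146, -0.0029],
       [-0.0109,  0.1348,  0.9908,  1.3995],
       [ 0.    ,  0.    ,  0.    ,  1.    ]])}
wrist {'fx': 282.6857282362654, 'fy': 282.6857282362654, 'cx': 315.70407976935684, 'cy': 200.39328191046212, 'T_tool_cam': array([[-0.0002,  0.9534,  0.3018,  0.0781],
       [ 1.    , -0.    ,  0.0006, -0.0012],
       [ 0.0006,  0.3018, -0.9534, -0.1425],
       [ 0.    ,  0.    ,  0.    ,  1.    ]])}
{'clock': 0.15, 'joint_pos': array([ 1.4236,  0.3854,  0.0069, -0.0003, -1.194 , -0.2586]), 'joint_vel': array([-0.0003, -0.001 ,  0.0028,  0.0027,  0.0003, -0.    ]), 'joint_efforts': array([  0.0001, -39.268 ,  18.8581,   4.1886,  -0.0034,   0.    ]), 'ee_pos': array([0.2465, 0.5739, 0.2305]), 'tool_rot': array([ 0.0008,  0.9795, -0.2016, -0.0001]), 'ft_force': array([-0.5732, -0.1203,  0.2921]), 'moment': array([-0.0375, -0.0276, -0.0255]), 'width': 1.0021432362516693}
```

View pics/scene0.png

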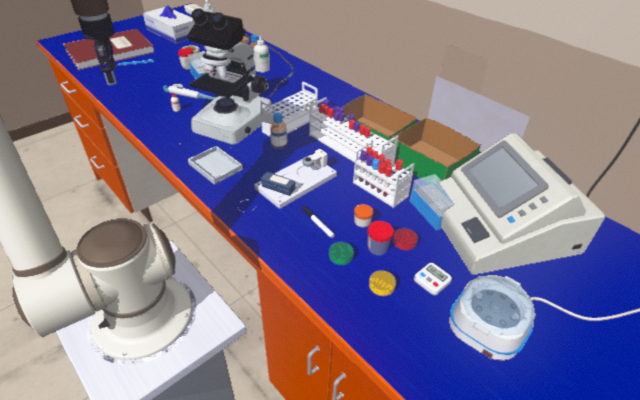

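View pics/top0.png

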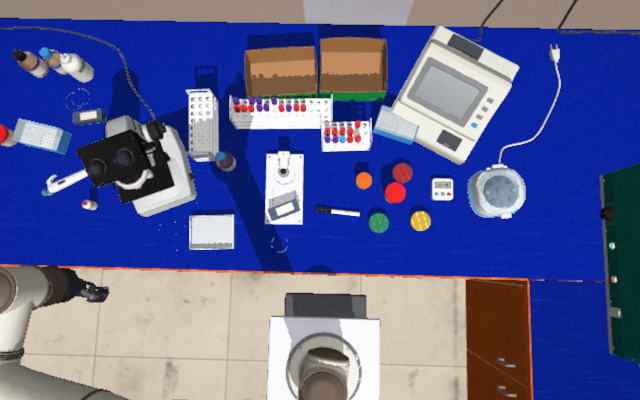

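The top view shows the red dish at about (402,172), close behind the red-capped cup at (396,192). The tub is at (364,180), green at (378,222), yellow at (420,221), the box at (284,210) and the tray at (212,231). Next I'll enlarge it.

```bash
python3 - <<'E'
import cv2
im=cv2.imread('pics/top0.png')
cv2.imwrite('pics/top0z.png',cv2.resize(im[140:260,180:340],None,fx=5,fy=5,interpolation=cv2.INTER_CUBIC))
cv2.imwrite('pics/top0y.png',cv2.resize(im[140:250,310:470],None,fx=5,fy=5,interpolation=cv2.INTER_CUBIC))
im=cv2.imread('pics/scene0.png')
cv2.imwrite('pics/scene0z.png',cv2.resize(im[130:300,240:460],None,fx=3.5,fy=3.5,interpolation=cv2.INTER_CUBIC))
E
```

```text
(no output)
```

View pics/top0z.png

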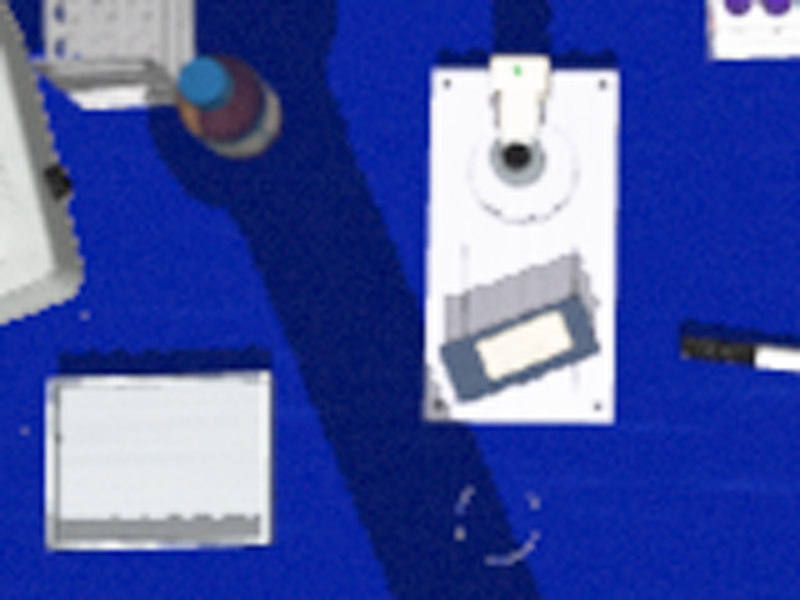

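View pics/top0y.png

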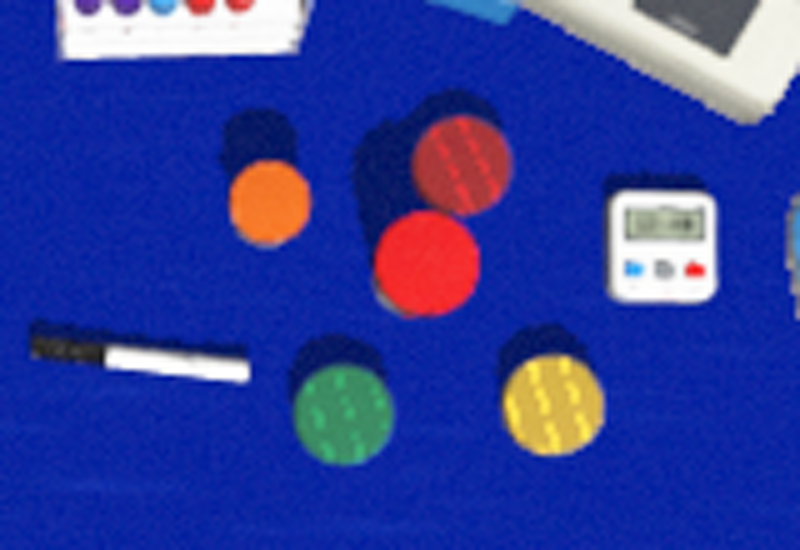

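View pics/scene0z.png

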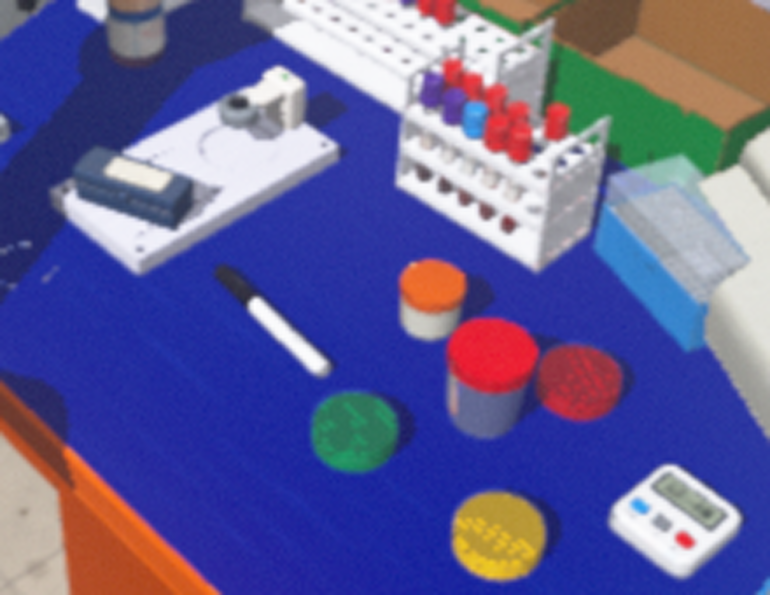

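```bash
cat > h.py <<'E'
import cv2,numpy as np
from cell import ctrl,optics
from scipy.spatial.transform import Rotation as R
np.set_printoptions(precision=4,suppress=True)
def qm(q): return R.from_quat([q[1],q[2],q[3],q[0]]).as_matrix()
def down(yaw):
    # tool z down, tool x at world yaw
    c,s=np.cos(yaw),np.sin(yaw)
    M=np.array([[c,s,0],[s,-c,0],[0,0,-1.]])
    q=R.from_matrix(M).as_quat(); return np.array([q[3],q[0],q[1],q[2]])
def pose(name):
    c=optics.get_calibration(name)
    if name!='wrist': return c,c['cam_to_world']
    o=ctrl.get_obs(); T=np.eye(4); T[:3,:3]=qm(o['tool_rot']); T[:3,3]=o['ee_pos']
    return c,T@c['T_tool_cam']
def shot(name,fn):
    c,T=pose(name); im=optics.get_image(name)[:,:,::-1].copy()
    cv2.imwrite(f'pics/{fn}.png',im); np.save(f'pics/{fn}.npy',T); return im,c,T
def load(name,fn):
    return cv2.imread(f'pics/{fn}.png'),optics.get_calibration(name),(np.load(f'pics/{fn}.npy') if name=='wrist' else optics.get_calibration(name)['cam_to_world'])
def ray(c,T,uv):
    uv=np.atleast_2d(uv).astype(float)
    d=np.c_[(uv[:,0]-c['cx'])/c['fx'],-(uv[:,1]-c['cy'])/c['fy'],-np.ones(len(uv))]
    return T[:3,3],d@T[:3,:3].T
def plane(c,T,uv,z):
    o,d=ray(c,T,uv); return o+d*((z-o[2])/d[:,2])[:,None]
def proj(c,T,P):
    p=(np.atleast_2d(P)-T[:3,3])@T[:3,:3]
    return np.c_[c['fx']*p[:,0]/-p[:,2]+c['cx'],-c['fy']*p[:,1]/-p[:,2]+c['cy']]
def mask(im,lo,hi):
    return cv2.inRange(cv2.cvtColor(im,cv2.COLOR_BGR2HSV),np.array(lo),np.array(hi))
def status():
    o=ctrl.get_obs(); print('t',round(o['clock'],2),'p',o['ee_pos'],'q',o['tool_rot'],'F',o['ft_force'],'w',round(o['width'],3),'j',o['joint_pos'])
E
python3 - <<'E'
from h import *
im,c,T=load('top','top0')
u=lambda x,y,ox,oy:[(x+.5)/5-.5+ox,(y+.5)/5-.5+oy]
L=lambda x,y:u(x,y,180,140); Rr=lambda x,y:u(x,y,310,140)
print('plate FL FR BR BL',plane(c,T,[L(425,422),L(613,424),L(619,68),L(433,68)],.016))
print('box corners',plane(c,T,[L(440,348),L(574,293),L(600,345),L(460,402)],.047))
print('tray',plane(c,T,[L(47,378),L(271,373),L(272,544),L(48,549)],.018))
print('head',plane(c,T,[L(518,157)],.058))
print('red,cup,tub,green,yellow',plane(c,T,[Rr(463,165)],.02),plane(c,T,[Rr(428,264)],.066),plane(c,T,[Rr(270,203)],.041),plane(c,T,[Rr(344,414),Rr(553,405)],.02))
print('marker',plane(c,T,[Rr(32,345),Rr(250,370)],.01), 'timer',plane(c,T,[Rr(662,246)],.018),'bottle cap',plane(c,T,[L(205,80)],.111))
ctrl
E
```

```text
plate FL FR BR BL [[0.4136 0.1845 0.016 ]
 [0.4154 0.0735 0.016 ]
 [0.6299 0.077  0.016 ]
 [0.6271 0.1891 0.016 ]]
box corners [[0.4545 0.1735 0.047 ]
 [0.4886 0.097  0.047 ]
 [0.4587 0.0808 0.047 ]
 [0.4234 0.1606 0.047 ]]
tray [[0.4335 0.4093 0.018 ]
 [0.44   0.2767 0.018 ]
 [0.3396 0.2707 0.018 ]
 [0.333  0.4021 0.018 ]]
head [[0.566  0.1315 0.058 ]]
red,cup,tub,green,yellow [[ 0.5774 -0.2193  0.02  ]] [[ 0.5105 -0.1924  0.066 ]] [[ 0.5479 -0.1034  0.041 ]] [[ 0.427  -0.1503  0.02  ]
 [ 0.4356 -0.2727  0.02  ]]
marker [[ 0.464   0.0343  0.01  ]
 [ 0.4525 -0.0954  0.01  ]] timer [[ 0.532  -0.3376  0.018 ]] bottle cap [[0.5954 0.3037 0.111 ]]
```

Positions fit the given sizes: plate yaw is about 1.5°, the box's x axis is at about 24°, and its centre is near (0.456, 0.128). Next I move above the box and check with the wrist camera.

```bash
python3 - <<'E'
from h import *
q=down(np.radians(-66)); print(ctrl.solve_ik([.456,.128,.2],q))
ctrl.reach([.456,.128,.2],q); status()
shot('wrist','w1'); 
E
```

```text
[ 0.6178  0.154  -0.3978  0.     -1.019  -0.1989]
t 1.95 p [0.4563 0.1288 0.2001] q [-0.0003  0.839  -0.5441  0.0001] F [-0.255  -0.3833 -0.2715] w 1.0 j [ 0.619   0.1544 -0.3969  0.     -1.0189 -0.1989]
```

View pics/w1.png

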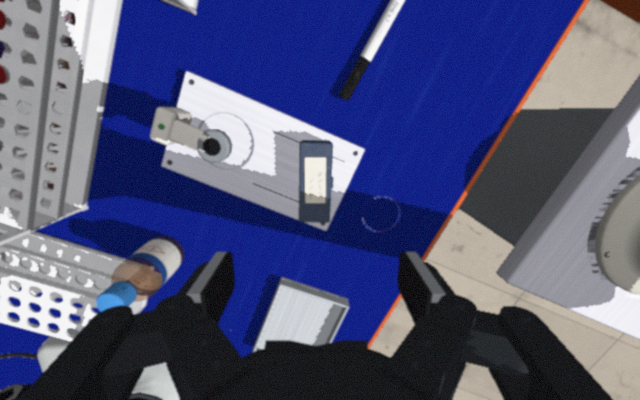

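The wrist view shows the box at about (315,182), aligned with the jaws, with the plate and pocket ring at (222,143). Now to measure them.

```bash
python3 - <<'E'
from h import *
im,c,T=load('wrist','w1')
cv2.imwrite('pics/w1z.png',cv2.resize(im[60:240,150:380],None,fx=3.4,fy=3.4,interpolation=cv2.INTER_CUBIC))
E
```

```text
(no output)
```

View pics/w1z.png

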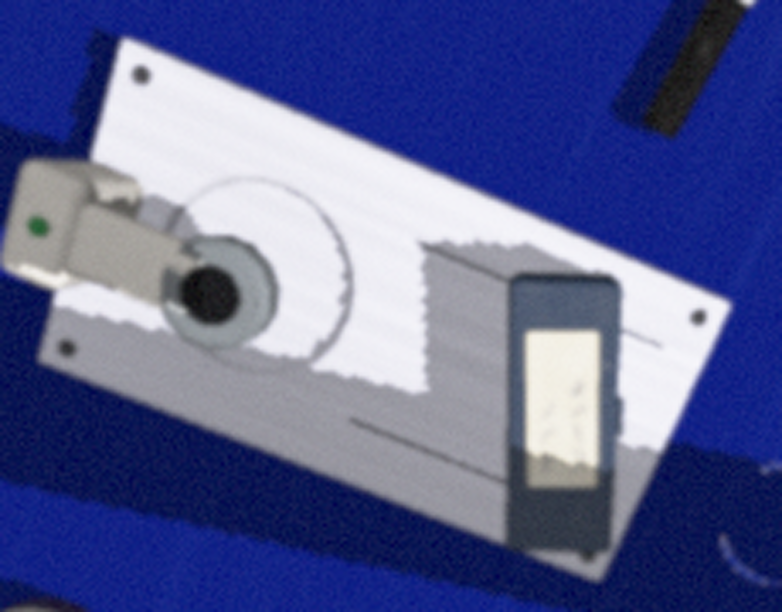

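```bash
python3 - <<'E'
from h import *
im,c,T=load('wrist','w1')
Z=lambda p:(np.array(p)+.5)/3.4-.5+[150,60]
b=plane(c,T,Z([(510,277),(619,277),(609,548),(508,543)]),.047);print(b,b.mean(0))
s=(b[0]+b[1]-b[2]-b[3])[:2]; print('len',np.linalg.norm(s)/2,'yaw long',np.degrees(np.arctan2(s[1],s[0])),'wid',np.linalg.norm(b[0]-b[1]),np.linalg.norm(b[2]-b[3]))
p=plane(c,T,Z([(122,40),(731,302),(600,582),(38,361)]),.016);print('plate BR FR FL BL',p)
x=(p[0]+p[3]-p[1]-p[2])[:2]; y=(p[2]+p[3]-p[0]-p[1])[:2]
print('lenx',np.linalg.norm(x)/2,'leny',np.linalg.norm(y)/2,'yaw',np.degrees(np.arctan2(x[1],x[0])),np.degrees(np.arctan2(y[1],y[0]))-90)
print('head',plane(c,T,Z([(220,293)]),.058))
print('pocket ring near edge',plane(c,T,Z([(350,285),(247,178),(240,370)]),.016))
E
```

```text
[[0.4921 0.0931 0.047 ]
 [0.462  0.0796 0.047 ]
 [0.4278 0.1608 0.047 ]
 [0.4589 0.1727 0.047 ]] [0.4602 0.1266 0.047 ]
len 0.08717339477358726 yaw long -67.23483213598865 wid 0.032978281893481634 0.03337002429815407
plate BR FR FL BL [[0.6313 0.0791 0.016 ]
 [0.4213 0.0739 0.016 ]
 [0.4187 0.185  0.016 ]
 [0.6294 0.1889 0.016 ]]
lenx 0.21040262717767486 leny 0.11043435031669553 yaw 1.2330966637953018 1.1688413595833538
head [[0.5678 0.1307 0.058 ]]
pocket ring near edge [[0.5404 0.121  0.016 ]
 [0.5828 0.1024 0.016 ]
 [0.565  0.1636 0.016 ]]
```

Box centre is (0.460, 0.127), yaw 22.8°. The plate measures 210×110 mm as specified, yaw 1.2°. I'll grip the box high enough that the open fingers clear the tray rim on release.

```bash
python3 - <<'E'
from h import *
q=down(np.radians(-67.2))
ctrl.move_l([.460,.1268,.06],q,.15)
ctrl.move_l([.460,.1268,.025],q,.1)
ctrl.grab(); status()
ctrl.move_l([.460,.1268,.09],q,.12); status()
shot('wrist','w2')
E
```

```text
t 4.11 p [0.4605 0.1271 0.0256] q [-0.0006  0.833  -0.5532  0.0003] F [-1.0888  0.3467  5.192 ] w 0.398 j [ 0.6106  0.407  -0.598   0.0004 -0.5645 -0.2125]
t 4.8 p [0.4593 0.1264 0.0893] q [ 0.0006  0.8328 -0.5536 -0.0005] F [-0.3402 -0.0674 -0.661 ] w 0.404 j [ 0.6104  0.2999 -0.5372 -0.0006 -0.7353 -0.2125]
```

View pics/w2.png

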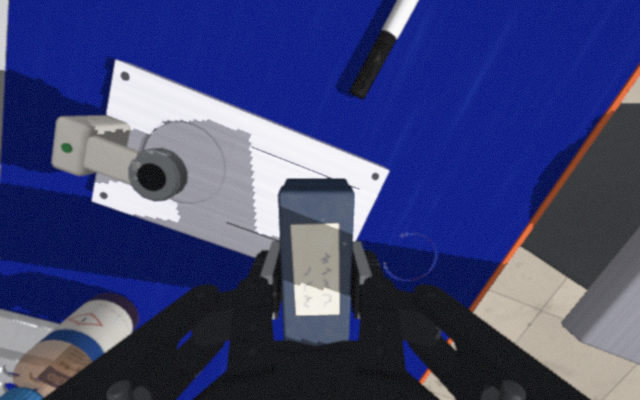

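The box is held squarely between the pads. Now to the tray.

```bash
python3 - <<'E'
from h import *
q=down(np.radians(-86.5))
print(ctrl.solve_ik([.388,.339,.1],q))
ctrl.reach([.388,.339,.1],q); status()
ctrl.move_l([.388,.339,.0145],q,.12); status()
ctrl.move_l([.388,.339,.0130],q,.02); status()
ctrl.open_jaws(); status()
ctrl.move_l([.388,.339,.12],q,.15); status()
shot('wrist','w3'); shot('top','top3')
E
```

```text
[ 1.0335  0.3406 -0.4351  0.     -0.7951 -0.9724]
t 5.75 p [0.3877 0.338  0.0992] q [ 0.0011  0.7284 -0.6851  0.0002] F [-0.2585  0.2056 -1.5176] w 0.396 j [ 1.0329  0.3414 -0.4364 -0.0002 -0.7952 -0.9715]
t 6.61 p [0.3885 0.3391 0.0148] q [-0.0006  0.7282 -0.6854 -0.0001] F [ 0.255   0.6379 -1.3994] w 0.399 j [ 1.0327  0.4714 -0.5131  0.0002 -0.5852 -0.9723]
t 6.86 p [0.3881 0.3392 0.0134] q [-0.0004  0.7284 -0.6852 -0.0001] F [ 0.3402 -0.1585 -0.9118] w 0.399 j [ 1.0334  0.4738 -0.5144 -0.     -0.5817 -0.9723]
t 7.42 p [0.388 0.339 0.013] q [-0.      0.7284 -0.6852  0.    ] F [ 0.2142 -0.4178  0.7584] w 0.999 j [ 1.0335  0.4744 -0.5146  0.     -0.5817 -0.9723]
t 8.28 p [0.3875 0.3384 0.1192] q [ 0.0009  0.7282 -0.6853 -0.    ] F [ 0.6078  0.8339 -0.011 ] w 1.0 j [ 1.0335  0.3147 -0.4138 -0.0005 -0.844  -0.9724]
```

View pics/w3.png

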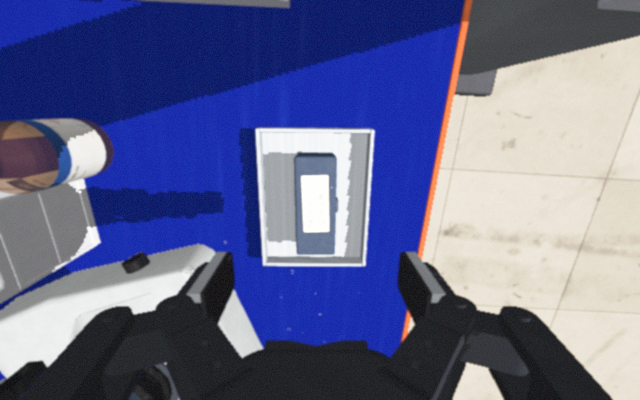

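The box (315,203) lies flat inside the tray walls. Next is the red dish.

```bash
python3 - <<'E'
from h import *
q=down(np.radians(-22)); 
ctrl.reach([.44,.1,.22],down(np.radians(-22)))
ctrl.reach([.57,-.215,.17],q); status()
ctrl.dwell(.2)
im,c,T=shot('wrist','w4')
cv2.imwrite('pics/w4z.png',im)
E
```

```text
t 11.08 p [ 0.5702 -0.214   0.1703] q [-0.0001  0.9817 -0.1902  0.0002] F [ 0.046  -0.0653  1.1865] w 1.003 j [-0.0936  0.4054 -0.1204 -0.0001 -1.0446  1.2818]
```

View pics/w4.png

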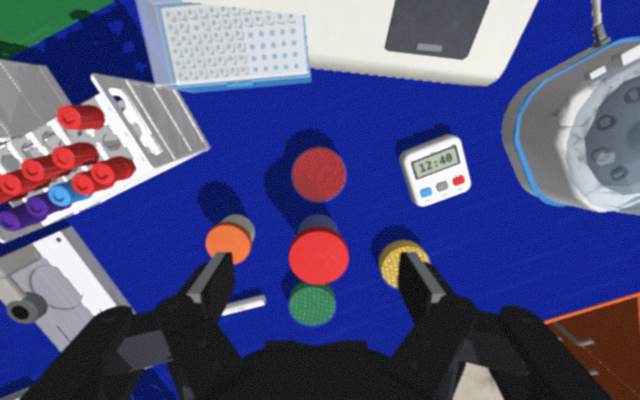

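The red dish is at (319,174), darker red, with the cup cap at (318,256), the tub at (228,243) and the timer at (437,172). I'll measure its outline.

```bash
python3 - <<'E'
from h import *
im,c,T=load('wrist','w4')
def reds(im,x0,x1,y0,y1):
    m=mask(im,(0,100,60),(12,255,255))|mask(im,(168,100,60),(180,255,255))
    k=np.zeros_like(m);k[y0:y1,x0:x1]=m[y0:y1,x0:x1]
    k=cv2.morphologyEx(k,cv2.MORPH_CLOSE,np.ones((3,3)))
    ct=max(cv2.findContours(k,0,1)[0],key=cv2.contourArea); return ct[:,0]
ct=reds(im,280,360,135,208)
print('bbox',ct.min(0),ct.max(0))
P=plane(c,T,ct,.02)[:,:2].astype(np.float32)
print('dish fit z=.02',cv2.fitEllipse(P*1000))
ct=reds(im,275,365,220,290)
P=plane(c,T,ct,.066)[:,:2].astype(np.float32)
print('cup fit',ct.min(0),ct.max(0),cv2.fitEllipse(P*1000))
for z in(.02,.01): print(plane(c,T,[[319,174]],z))
# scene cam
im,c,T=load('scene','scene0')
m=mask(im,(0,90,40),(12,255,200))|mask(im,(168,90,40),(180,255,200))
k=np.zeros_like(m);k[226:252,392:420]=m[226:252,392:420]
ct=max(cv2.findContours(k,0,1)[0],key=cv2.contourArea)[:,0]
print(ct.min(0),ct.max(0),plane(c,T,ct.mean(0),.02))
E
```

```text
bbox [293 147] [344 200]
dish fit z=.02 ((583.0841674804688, -220.39015197753906), (54.048423767089844, 56.137786865234375), 69.6516342163086)
cup fit [289 226] [348 284] ((516.602783203125, -193.10784912109375), (57.05331802368164, 63.01153564453125), 64.5460205078125)
[[ 0.5832 -0.2212  0.02  ]]
[[ 0.5811 -0.2205  0.01  ]]
[394 229] [416 249] [[ 0.5708 -0.2278  0.02  ]]
```

```bash
python3 - <<'E'
from h import *
q=down(np.radians(-22)); 
ctrl.move_l([.5815,-.2203,.06],q,.15); ctrl.dwell(.2); status()
im,c,T=shot('wrist','w5')
m=mask(im,(0,100,50),(12,255,255))|mask(im,(168,100,50),(180,255,255))
n,l,s,ce=cv2.connectedComponentsWithStats(m)
for i in range(1,n):
    if s[i,4]>300: print(s[i],ce[i],plane(c,T,ce[i],.02),plane(c,T,ce[i],.01))
# expected pixel of dish top centre if centred in tool
o=ctrl.get_obs()['ee_pos']; print(proj(c,T,[[o[0],o[1],.02],[o[0],o[1],.01]]))
E
```

```text
t 12.43 p [ 0.5821 -0.2204  0.0612] q [-0.0001  0.9816 -0.1908  0.0011] F [-1.0296 -0.8959 -0.6141] w 0.994 j [-0.1022  0.5408 -0.2043  0.0001 -0.8235  1.2891]
[ 278  184   79   78 4803] [317.2623 222.8326] [[ 0.5855 -0.2215  0.02  ]] [[ 0.5817 -0.22    0.01  ]]
[ 275  312   85   35 2037] [316.919  330.0776] [[ 0.5004 -0.187   0.02  ]] [[ 0.492  -0.1836  0.01  ]]
[[317.6297 227.7432]
 [317.5567 222.4221]]
```

View pics/w5.png

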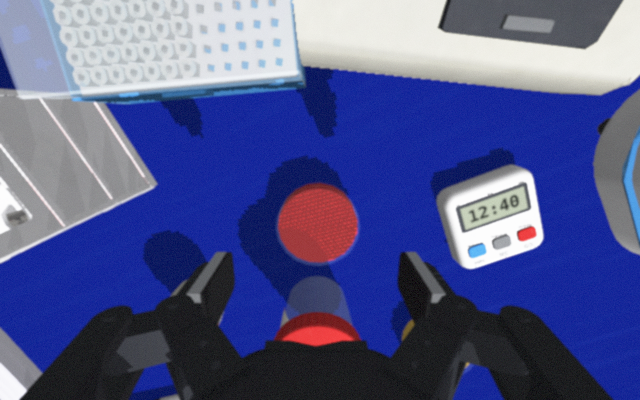

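The dish is centred between the jaws to within a couple of mm and the cup is clear of the fingers. I'll descend, grip and lift.

```bash
python3 - <<'E'
from h import *
q=down(np.radians(-22)); 
ctrl.move_l([.583,-.2207,.0],q,.08); status()
ctrl.move_l([.583,-.2207,-.002],q,.03); status()
ctrl.grab(); status()
ctrl.move_l([.583,-.2207,.02],q,.06); status()
ctrl.move_l([.583,-.2207,.1],q,.15); ctrl.dwell(.15); status()
im,c,T=shot('wrist','w6'); shot('scene','s6')
E
```

```text
t 13.38 p [ 0.5834 -0.2208  0.0003] q [ 0.      0.9816 -0.1907  0.0004] F [0.3288 0.0471 0.8866] w 1.0 j [-0.1026  0.6229 -0.2435  0.0003 -0.7036  1.2895]
t 13.62 p [ 0.5831 -0.2207 -0.0016] q [-0.      0.9816 -0.1908  0.0003] F [-0.2974  0.5847  0.4289] w 1.003 j [-0.1027  0.6254 -0.2452  0.     -0.6996  1.2894]
t 13.99 p [ 0.5837 -0.2208 -0.0012] q [ 0.      0.9817 -0.1906  0.0008] F [-0.1685  0.275   4.4053] w 0.681 j [-0.1026  0.625  -0.2445  0.0004 -0.6997  1.2895]
t 14.51 p [ 0.583  -0.2207  0.0203] q [-0.0001  0.9816 -0.1909  0.0003] F [ 0.1636 -0.2457 -0.0072] w 0.678 j [-0.1027  0.5952 -0.2314 -0.0003 -0.7436  1.2895]
t 15.34 p [ 0.5821 -0.2205  0.0984] q [-0.      0.9816 -0.1909 -0.0016] F [-0.4712  0.4178  0.1471] w 0.68 j [-0.1027  0.4997 -0.1655 -0.0004 -0.9088  1.2895]
```

View pics/w6.png

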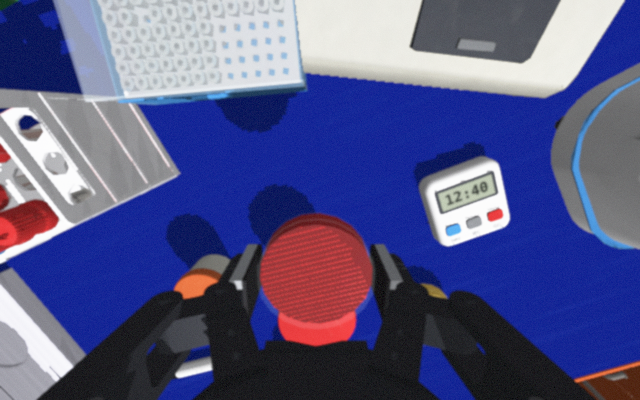

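View pics/s6.png

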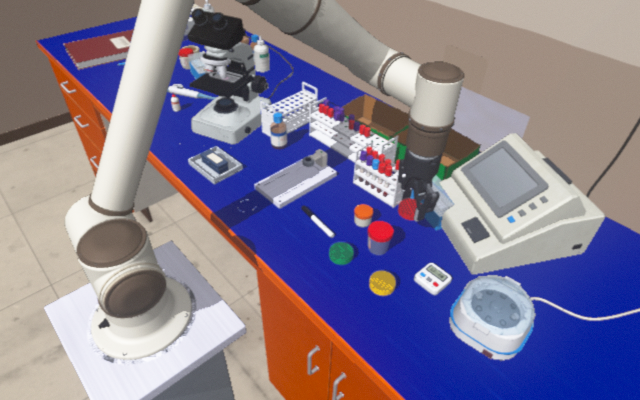

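The dish is held level between the pads; nothing else has moved. Now I'll get its centre in the tool frame and move above the loading spot.

```bash
python3 - <<'E'
from h import *
im,c,T=load('wrist','w6'); Tt=c['T_tool_cam']
cv2.imwrite('pics/w6z.png',cv2.resize(im[195:345,240:395],None,fx=4,fy=4,interpolation=cv2.INTER_CUBIC))
print(proj(c,Tt,[[0,0,-.0215],[.03,0,-.0215],[-.03,0,-.0215],[0,.03,-.0215],[0,-.03,-.0215],[.03,0,-.0015],[0,0,-.0015]]))
E
```

```text
[[318.282  277.5708]
 [318.4518 220.7006]
 [318.1329 327.4815]
 [379.331  277.5831]
 [257.2491 277.5585]
 [318.1226 206.6439]
 [317.9921 257.4566]]
```

View pics/w6z.png

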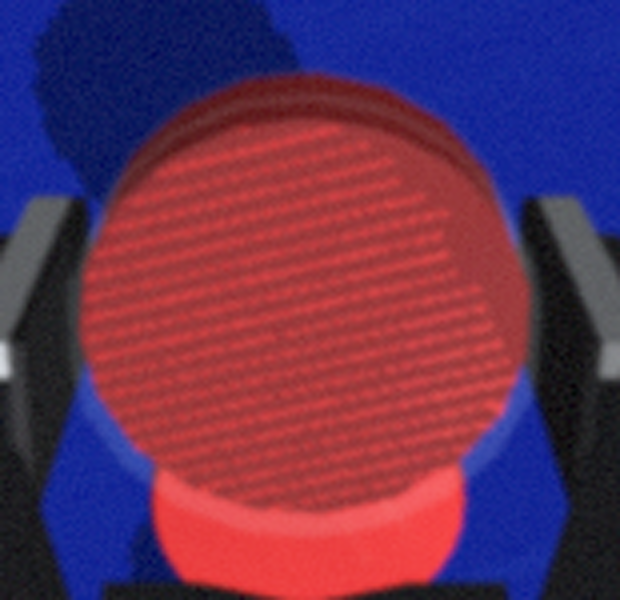

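```bash
python3 - <<'E'
from h import *
q=down(np.radians(1.2))
ctrl.move_l([.50,-.12,.12],q,.25)
ctrl.move_l([.471,.1305,.09],q,.25); ctrl.dwell(.2); status()
shot('wrist','w7')
E
```

```text
t 17.48 p [0.4711 0.1296 0.0901] q [-0.      1.      0.0096  0.    ] F [-1.018  -0.825  -0.8711] w 0.678 j [ 0.6016  0.3158 -0.509   0.     -0.7459  0.9885]
```

View pics/w7.png

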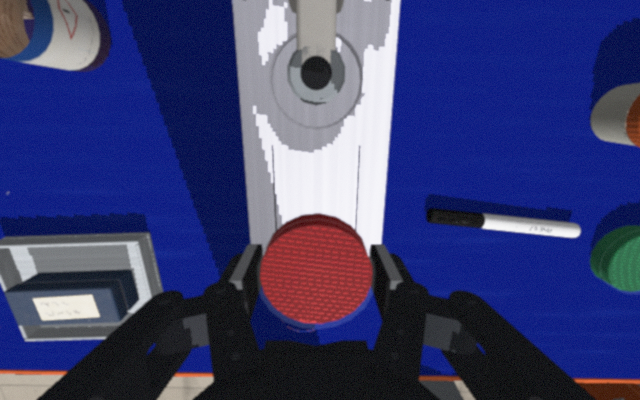

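The dish hangs over the loading area and the pocket ring is visible at about (317,80). Now to measure the ring and plate edges.

```bash
python3 - <<'E'
from h import *
im,c,T=load('wrist','w7')
cv2.imwrite('pics/w7z.png',cv2.resize(im[0:220,220:420],None,fx=3.0,fy=3.0,interpolation=cv2.INTER_CUBIC)[:, :])
g=cv2.cvtColor(im,cv2.COLOR_BGR2HSV)
# plate side edges: first/last non-blue columns per row
Ls,Rs=[],[]
for v in range(60,205,5):
    row=(g[v,:,1]<110)
    xs=np.where(row[225:420])[0]+225
    Ls.append([xs[0]-.5,v]);Rs.append([xs[-1]+.5,v])
l=plane(c,T,Ls,.016);r=plane(c,T,Rs,.016)
fl=np.polyfit(l[:,0],l[:,1],1);fr=np.polyfit(r[:,0],r[:,1],1)
print('left',fl,'right',fr,np.std(np.polyval(fl,l[:,0])-l[:,1]),np.std(np.polyval(fr,r[:,0])-r[:,1]))
for x in(.47,.57): print(x,(np.polyval(fl,x)+np.polyval(fr,x))/2,np.polyval(fl,x)-np.polyval(fr,x))
o=ctrl.get_obs()['ee_pos']
print('ring',plane(c,T,[[271,80],[362,80],[317,128]],.016))
print('head',plane(c,T,[[316,73]],.058))
E
```

```text
left [0.0172 0.1782] right [0.0214 0.0644] 0.0002193728134939232 0.0002322021898648051
0.47 0.1304081947033977 0.1118422854107343
0.57 0.13234096998232267 0.11142083478834315
ring [[0.5699 0.164  0.016 ]
 [0.5711 0.0996 0.016 ]
 [0.5375 0.1307 0.016 ]]
head [[0.5701 0.1321 0.058 ]]
```

View pics/w7z.png

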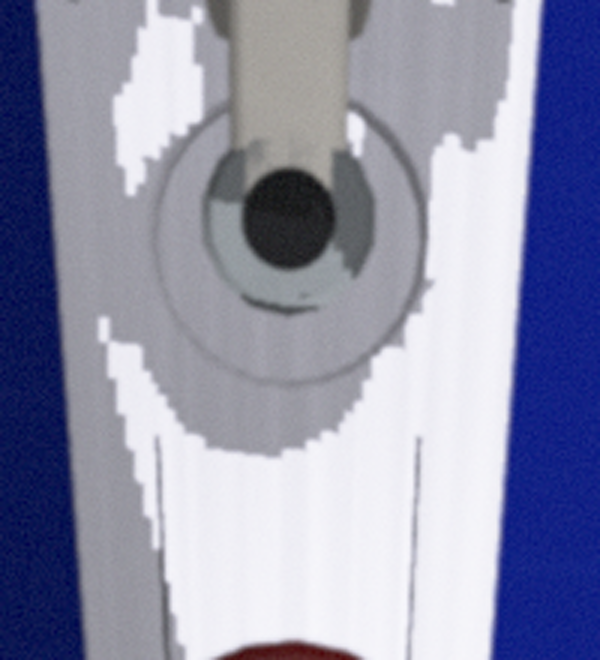

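The pocket is at about (0.570, 0.132); ring diameter, head centre and plate edges all agree. I'll lower the dish onto the loading spot.

```bash
python3 - <<'E'
from h import *
q=down(np.radians(1.15))
ctrl.move_l([.4707,.1293,.022],q,.12); status()
z=.0165
while z>=.0125:
    ctrl.move_l([.4707,.1293,z],q,.03); ctrl.dwell(.1)
    o=ctrl.get_obs(); print(z,o['ee_pos'],o['ft_force'],o['clock'])
    if o['ft_force'][2]>4: break
    z-=.001
ctrl.open_jaws(); ctrl.dwell(.2); status()
shot('wrist','w8')
E
```

```text
t 18.25 p [0.4712 0.1295 0.0224] q [-0.0002  0.9999  0.0101  0.0004] F [-0.5678  0.0654 -0.0576] w 0.682 j [ 0.6015  0.4262 -0.5737  0.0004 -0.5701  0.9892]
0.0165 [0.4708 0.1294 0.0167] [ 0.3795 -0.5891 -0.6975] 18.6833
0.0155 [0.4707 0.1293 0.0155] [-0.2491 -0.8106 -0.7325] 19.0333
0.014499999999999999 [0.4709 0.1294 0.0147] [-0.5219  0.3808  2.8925] 19.3833
0.013499999999999998 [0.4709 0.1294 0.0147] [-3.2316 -0.6274 11.8909] 19.7333
t 20.32 p [0.4706 0.1293 0.0133] q [ 0.0001  1.      0.01   -0.0001] F [-0.4068 -0.665  -0.3488] w 1.001 j [ 0.6016  0.4421 -0.5812 -0.     -0.5478  0.9892]
```

View pics/w8.png

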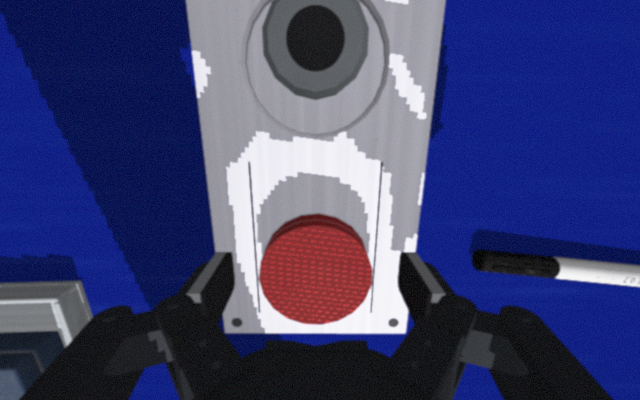

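The dish stands flat on the plate, central between the guide lines (dish at 316 px, lines centred at 316 px, ring at 317 px). I'll regrip, slide it under the head and release over the pocket.

```bash
python3 - <<'E'
from h import *
im,c,T=load('wrist','w8')
print('ring near/left/right',plane(c,T,[[316,135],[246,60],[389,60]],.016),'lid near edge',plane(c,T,[[316,325]],.036))
q=down(np.radians(1.15))
ctrl.move_l([.4707,.1293,.0147],q,.03)
ctrl.grab(); status()
ctrl.move_l([.54,.1307,.0147],q,.06); status()
shot('wrist','w9')
E
```

```text
ring near/left/right [[0.538  0.1313 0.016 ]
 [0.5703 0.1633 0.016 ]
 [0.5715 0.0992 0.016 ]] lid near edge [[0.4437 0.1294 0.036 ]]
t 20.99 p [0.4709 0.1294 0.0153] q [-0.      0.9999  0.0102  0.0002] F [-0.68    0.6081  6.101 ] w 0.683 j [ 0.6016  0.4386 -0.5798  0.0004 -0.5521  0.9893]
t 22.3 p [0.5391 0.1302 0.0153] q [ 0.0005  0.9999  0.01   -0.0009] F [-2.3895 -0.2806  6.1768] w 0.677 j [ 0.5293  0.5183 -0.4125 -0.0002 -0.6421  1.0616]
```

View pics/w9.png

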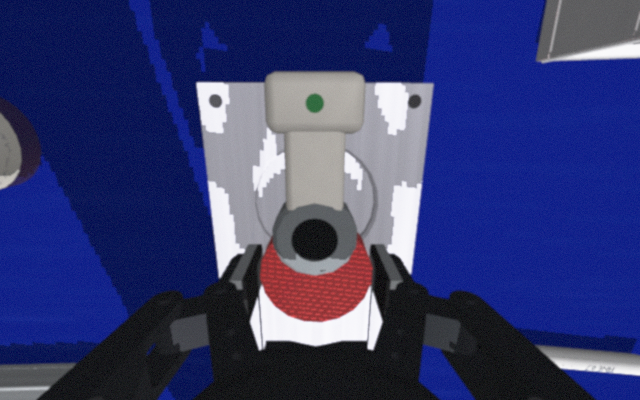

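The dish is passing under the head and the fingers are either side of it with clearance. Carrying on to the pocket.

```bash
python3 - <<'E'
from h import *
q=down(np.radians(1.15))
ctrl.move_l([.5705,.1314,.0147],q,.05); ctrl.dwell(.3); status()
ctrl.open_jaws(); ctrl.dwell(.4); status()
im,c,T=shot('wrist','w10')
E
```

```text
t 23.41 p [0.5703 0.1314 0.0146] q [ 0.      0.9999  0.0101 -0.0001] F [ 0.039   0.7332 -0.8244] w 0.679 j [ 0.503   0.5558 -0.3356 -0.     -0.6795  1.088 ]
t 24.2 p [0.5705 0.1314 0.0147] q [-0.      0.9999  0.01   -0.    ] F [-0.1159 -0.1559 -0.3188] w 1.001 j [ 0.5028  0.5559 -0.3352 -0.     -0.6797  1.088 ]
```

View pics/w10.png

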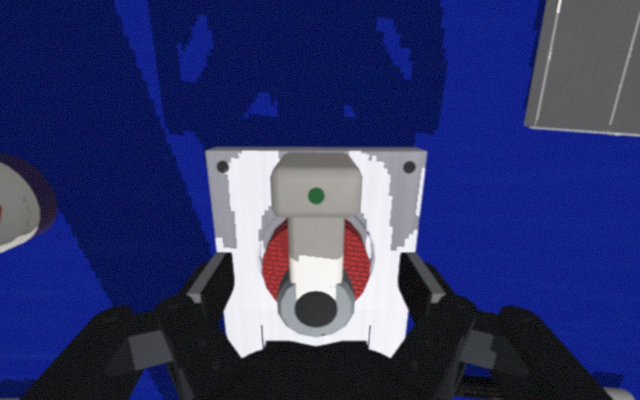

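The dish looks ringed by the pocket rim. I'll lift straight up and look from in front to check.

```bash
python3 - <<'E'
from h import *
q=down(np.radians(1.15))
ctrl.move_l([.5705,.1314,.12],q,.15)
ctrl.move_l([.46,.1293,.09],q,.25); ctrl.dwell(.2); status()
im,c,T=shot('wrist','w11'); shot('scene','s11'); shot('top','t11')
cv2.imwrite('pics/w11z.png',cv2.resize(im[0:200,210:430],None,fx=3,fy=3,interpolation=cv2.INTER_CUBIC))
s=cv2.imread('pics/s11.png'); cv2.imwrite('pics/s11z.png',cv2.resize(s[130:310,180:460],None,fx=2.8,fy=2.8,interpolation=cv2.INTER_CUBIC))
E
```

```text
t 25.91 p [0.4611 0.1296 0.09  ] q [-0.0001  1.      0.0098  0.0003] F [ 0.6502  0.8595 -0.3543] w 1.003 j [ 0.6143  0.3016 -0.5323  0.0002 -0.7363  0.976 ]
```

View pics/w11z.png

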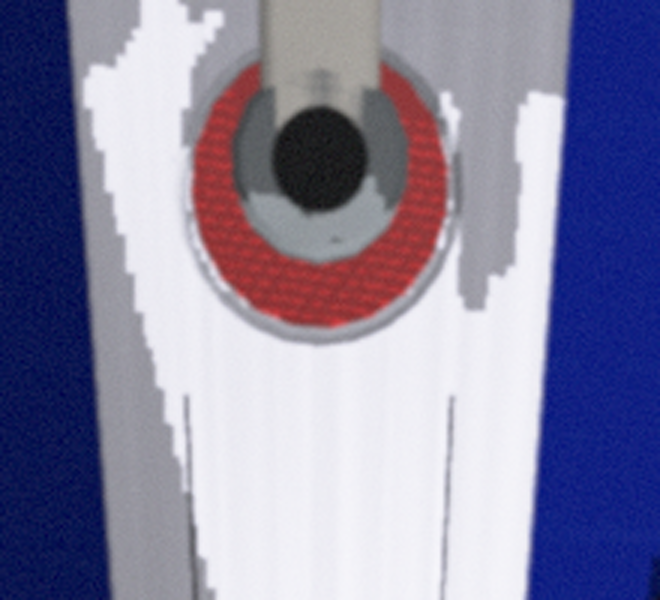

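View pics/s11z.png

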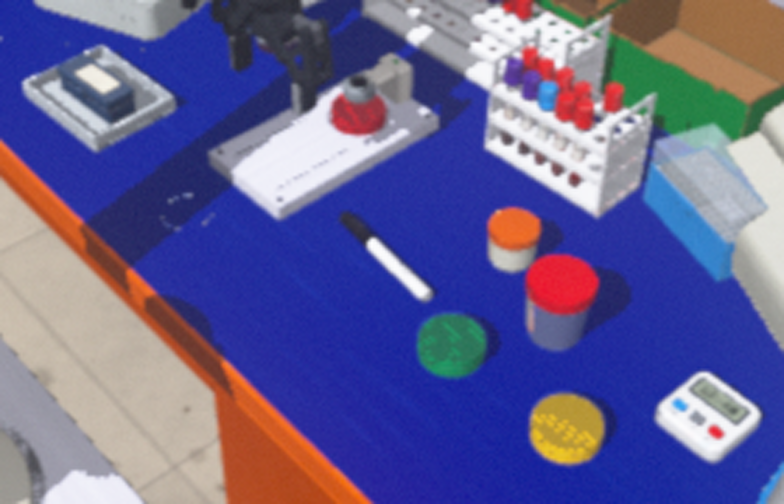

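View pics/t11.png

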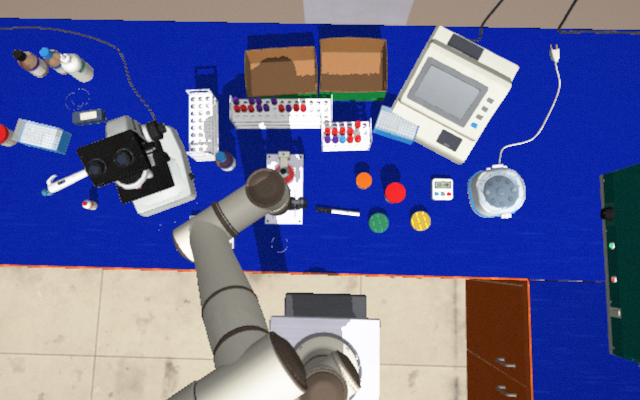

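```bash
python3 - <<'E'
from h import *
def meas(fn,box):
    im,c,T=load('wrist',fn)
    m=mask(im,(0,100,60),(12,255,255))|mask(im,(168,100,60),(180,255,255))
    x0,x1,y0,y1=box;k=np.zeros_like(m);k[y0:y1,x0:x1]=m[y0:y1,x0:x1]
    xs=np.where(k.any(0))[0];ys=np.where(k.any(1))[0]
    hull=cv2.convexHull(np.argwhere(k)[:,::-1].astype(np.int32))[:,0].astype(float)
    return c,T,hull
c,T,h=meas('w8',(250,385,225,335)); 
for z in(.036,.034): P=plane(c,T,h,z);print('load z',z,'width y',np.ptp(P[:,1]))
c,T,h=meas('w11',(260,370,15,125))
for z in(.036,.034,.031,.029): P=plane(c,T,h,z);print('now z',z,'width y',np.ptp(P[:,1]),'cy',(P[:,1].max()+P[:,1].min())/2,'near x',P[:,0].min())
Z=lambda p:(np.array(p)+.5)/3-.5+[210,0]
print('ring L R near',plane(c,T,Z([(184,195),(457,195),(320,344)]),.016))
E
```

```text
load z 0.036 width y 0.05431060966484025
load z 0.034 width y 0.055217051817375865
now z 0.036 width y 0.05315711578784228 cy 0.13233740667463767 near x 0.5414363536813402
now z 0.034 width y 0.053698077548733486 cy 0.13234244924343969 near x 0.5414566855567114
now z 0.031 width y 0.0545095201900703 cy 0.13235001309664268 near x 0.5414871833697682
now z 0.029 width y 0.0550504819509615 cy 0.1323550556654447 near x 0.5415075152451394
ring L R near [[0.5697 0.1638 0.016 ]
 [0.571  0.1003 0.016 ]
 [0.5372 0.1315 0.016 ]]
```

The medium's apparent width matches a dish 5 mm lower (54.5 mm at z = 31 mm, against 54.3 mm at the loading spot), so it is seated. The robot is clear, so I'll hand in.

```bash
python3 - <<'E'
from h import *
ctrl.move_l([.44,.128,.16],None,.2); status()
print(ctrl.finish_job())
E
```

```text
t 26.57 p [0.4399 0.128  0.1603] q [-0.0005  1.      0.0099  0.0004] F [ 0.3839 -0.5662  0.2257] w 1.0 j [ 0.6392  0.1714 -0.4902 -0.0004 -0.908   0.9516]
the job is handed in; nothing more can be done
None
```

The job is handed in at about 26.6 s on the robot's clock. The slide box is in the tray and the red dish is in the reader's pocket.

- **Slide box:** I gripped it across its 35 mm side, lifted it off the plate and set it down in the steel tray. The wrist picture shows it lying flat inside the walls.
- **Red dish:** I lifted it level from behind the specimen cup and set it on the loading spot, with about 12 N of contact force. I released it, regripped it, slid it under the head with the fingers either side, and released it over the pocket.

**Last checks:**
- **Seating:** The pocket rim shows as a visible ring round the dish. The apparent width of the medium fits the lid top being 5 mm lower (54.5 mm, against 54.3 mm at the loading spot). That method only resolves about 1 mm of width. The dish centre is within about 1 mm of the pocket centre.
- **Other objects:** The other dishes, cup, tub, timer, bottle and marker look unmoved in the scene and top views. I did not re-measure them.
- **Forces:** The highest force I read was about 12 N. I only read it at steps, not continuously.
- **Disagreement:** The top and wrist cameras differed by 3 to 6 mm in x. I used the wrist camera, because its plate dimensions matched the given 210 x 110 mm. The scene camera's rough fix on the red dish was about 12 mm off the wrist value; I did not use it.

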